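Draw the ribbon cassette from the tube printer and hold it up for checking

ROBOT

A 7-joint arm with a two-finger parallel gripper is mounted at the origin on the work surface. World frame = base frame: x ahead of the robot, y to its left, z up, the work surface at z = 0. Lengths are in m, angles in rad, forces in N, time in s.
With the tool pointing down it reaches from about 0.425 to 0.875 m from the base axis. Payload 4.7 kg.
Tool frame: the origin (TCP) lies at the very end of the fingers, on their centre line; the grasp point (between the pads) lies 19 mm behind it; x points along the fingers, y is the direction in which the jaws open and shut, and the axes are right-handed (so a half turn about x gives the same grasp; the last joint's range is limited). The gripper opens to 87 mm and grips with 3 to 60 N. Pads are 19 mm wide; open, the fingers measure 117 mm over their backs; the gripper's body (75 mm by 190 mm) begins 51 mm behind the grasp point.
Start: joints at [-1.27, 0.321, -0.07, 1.45, 0.023, 1.371, -0.057], TCP at [0.184, 0.623, 0.223] pointing down, gripper open.
Joint ranges: [-2.86, 2.86], [-0.3, 2.09], [-1.38, 1.24], [0.06, 2.45], [-1.56, 4.7], [0.09, 2.05], [-2.69, 2.69]. Speed limits (rad/s): [2.57, 2.57, 3.14, 3.14, 3.14, 3.14, 3.14].

INTERFACE

Orientations are given as a rotation vector (axis times angle).
In Python, from bench import ctrl gives the robot as it stands.
- The arm moves only by the tool step_arm, never from a script. Its argument "increments" is one flat list of numbers, 6 for each row, row after row: the shift along the tool's x, y, z in cm, then the turn, a rotation vector about the tool's x, y, z in rad. In form: [tx, ty, tz, ax, ay, az, tx, ty, tz, ax, ay, az, ...]. A call has 1 to 12 rows; each row shifts and turns the commanded pose from where the row before left it, along the tool's axes as they then stand; what a row does not reach is not made up. A row lasts 1/8 s, in which the tool goes at most 62.5 mm and 10.7 degrees, less where a joint would pass 70% of its speed; a pose out of reach is approached as far as the arm can. A call with a gripper value outside its range is refused whole. "fingers" is the opening in per cent of the stroke, from 0 (shut) to 100 (fully open), set as the call begins (left out, the last holds). The fingers move at their own pace and stop on an object; "force" is the grip in N (left out, the last holds). Time passes only in rows, so rows that do not move let the fingers close. It gives the time, the measured TCP pose, the force and the opening at its end, in the units of the state.
- ctrl.get_state(): the state, without advancing time (a new reading comes with each control period).
- ctrl.get_image(name): name is "scene" or "top" or "wrist"; returns the picture (480x640x3 uint8, red, green, blue); there is no depth.
- ctrl.camera_params(name): a dict with "vertical_fov" (degrees; the focal length in pixels is half the picture's height over the tangent of half this angle, whatever the lens; pixels are square), "cx", "cy" (the principal point, pixels), "k1" (the pictures are not rectified: a ray, as slopes to the right and down, at radius r is drawn at 1 + k1 r^2 times it, then the intrinsics apply), "R" (3x3) and "t" (3): a world point X has camera coordinates R X + t. Camera axes: x right, y down, z forward; pixel columns grow to the right and rows downward; lengths in m; the calibration is good to about 2 mm. A picture is of the moment at which its call begins: read the wrist's pose just before it. camera_params takes no time and is no camera call; for the wrist camera it gives the pose at the moment of the call.
- ctrl.close_job(): hands the job in, once; it reports no verdict.
Trained networks look in the newest picture that a camera, given by its name, has taken for a name from the list of things; names that differ only in an ending like _2 or _b are one class to them, and where a whole thing is asked for, a point or a joint stands for the part that bears it (a point fixed in the world has none). Each returns a list of dicts, best first, with "score" (0 to 1); they miss things now and then, are a little off and sometimes report something else, mostly with a low value. They report only what shows in the picture. A call takes as long as a camera call.
- ctrl.search_frame(camera, name): "xyz" ([x, y, z] in m, in the coordinates of the camera as it stood for that picture, good to about 4 mm: the middle of the surface that is visible of it).
- ctrl.silhouettes(camera, name): "pixels" (480x640 bool, what is visible of it).
- ctrl.spot_point(camera, name): "xyz" ([x, y, z] in m, in the coordinates of the camera as it stood for that picture, good to about 4 mm: a listed point, or the origin of a listed thing).
The state is a dict: "time": time; "joint_positions": joint angles; "qd": joint speeds; "joint_torque": joint torques, N m; "position": TCP position; "tool_rot": TCP orientation; "ft_force": force on the tool from outside, world axes, zero at the start; "torque": the same for the moment, N m; "grip_width": opening from 0.0 (shut) to 1.0 (fully open).
Only numpy, scipy, OpenCV 4.12 (cv2) and the standard library are available. Lean on these libraries where they do the work, as an engineer would, in place of code of your own. Each camera call takes 0.05 s, during which the arm holds its last target.

TASK

The wire-marker tube printer needs its ribbon looked at: throw the red-handled release lever on its right-hand deck all the way back into the notch with the orange mark, then lift the grey cover by its blue tongue until it stands open by itself, leaning well back. Draw the cream ribbon cassette up out of its bay by its grip rib and hold it out over the middle of the blue mat, level and still, at least a good hand's breadth (12 cm) above it. Finish while holding it there, with the lever still in the orange notch and the cover still open, and leave the other things on the bench and on the printer where they are.

Things in the scene. Friction and masses are not known exactly. Their poses are not given: they have to be found in the camera images.
- printer: dark tube printer fixed on the bench, 270 deep (x), 280 wide (y), 102 high mm. Origin: centre of its underside; x away from the operator (keyboard at -x, hinge at +x), y to the operator's left, z up. Keyboard half (x below -5 mm) slopes up to 58 mm high; rear half: side decks 94 mm high, the cover between them, its top at 102 mm. Lever on the right deck (y = -112 mm).
- lever (a joint): release lever, rad about the printer's +y: 0 = leaning 0.5 rad towards the keyboard, print notch (white mark); 0.5 = upright, feed notch (white); 1.0 = leaning 0.5 rad back, release notch (larger orange mark). A spring detent (about 2 N at the grip) draws it into the nearest notch; starts in or near print or feed. Short of release, a lip clamps the cassette and a hook locks the cover.
- lever_knob (a point): centre of the red grip on top of the thin steel lever, 100 mm from the pivot: a flat-sided paddle 16 mm wide (y), 22 mm front to back and 32 mm long along the lever. This point is 39 to 51 mm above the right deck.
- lever_pivot (a point): pivot of the lever inside the right deck, 45 mm above the bench; the grip swings about it in the printer's x-z plane.
- cover (a joint): angle of the cover in rad, 0 = shut, 1.57 = upright, stop at 1.9 (leaning back). The hinge is stiff: the cover stays wherever it is left (about 1.5 N at the tongue moves it).
- cover_tongue (a point): grasp point on the blue tongue that sticks out 34 mm from the middle of the cover's front edge; tongue 16 wide (y), 10 mm thick. The point lies at mid width and thickness, 22 mm out from the edge, 147 mm from the hinge line. With the cover shut it has about 35 mm of free space below, over the keyboard. The cover is grey, 124 x 188 x 8 mm.
- cover_hinge (a point): point on the hinge line, 98 mm above the bench, straight behind the tongue; the line runs along the printer's y.
- cassette_grip (a point): centre of the grip rib of the cream ribbon cassette, 34 mm above its underside. Rib 14 wide (y), 40 long (x), standing 28 mm above the flat body (60 x 100 x 20 mm); rib top 14 mm above this point. In the bay the rib's top is 88 mm above the bench; it sits loose, 3 mm play, in a pocket 16 mm deep. Over 40 mm free for a finger on either side of the rib. Under 0.12 kg.
- cassette: the same cream ribbon cassette; origin at the centre of its underside, axes as the grip point's.
- mat_center (a point): centre of the top of the blue mat, 220 x 180 x 3 mm, flat on the bench, on the printer's left or right.
- parts_tray: orange tray of contactors, 200 x 160 x 67 mm high, fixed, on the other side of the printer from the mat.
- relay: small amber relay with a blue base, 42 x 24 x 24 mm, loose on the left deck of the printer; leave it there. Origin: under its centre.
- fresh_cassette: new ribbon cassette, green, same size as the cream one, lying on the bench behind the printer; leave it. Origin: centre of its underside.
- contactor: loose grey and white contactor, 58 x 44 x 57 mm, behind the printer; leave it.
- tube_reel: reel of white tube lying flat, 110 mm across, 50 mm high, loose at the back left; leave it.
- screwdriver: loose screwdriver with red handle at the back right; leave it.
- tape: loose roll of yellow tape, 90 mm across, 19 mm high, at the back right; leave it.
- ferrules: clear jar with red cap, 52 mm across, 60 mm high, loose at the back left; leave it.

How it is judged:
By the outcome, as a careful person would: the job done as asked, in the order asked, and still so for the second after the job is handed in, while the arm keeps its last pose, push and grip.
It also fails if it takes over 61 s, if anything falls off the work surface, if the arm or the gripper's body presses on something with over 40 N, if the wrist force passes 120 N, or if a joint passes its speed limit or range.

## Working session

There is one attempt and no reset: what is moved stays moved. The work goes in short steps, Python scripts to look and compute and a tool call to move; the robot and the scene stay as the last step left them, time stands still between calls to the robot, and variables do not carry over. Pictures are saved under pics/ and viewed, and the job is handed in when it is done.

Besides the shell and the picture viewer there is one more tool, called after "Emit:" by a JSON object that holds its "api" and its "payload", one argument or row to a line. step_arm: Moves the arm, as the interface text tells. Its arguments: {"type":"object","properties":{"increments":{"type":"array","items":{"type":"number"}},"fingers":{"type":"number"},"force":{"type":"number"}},"required":["increments"]}

```bash
ls; mkdir -p pics; cat > h.py <<'E'
import numpy as np, cv2
from bench import ctrl
from scipy.spatial.transform import Rotation as Ro
def snap(cam,fn):
    p=ctrl.camera_params(cam); im=ctrl.get_image(cam)
    cv2.imwrite('pics/'+fn,im[:,:,::-1]); return p
def w(p,x): return np.array(p['R']).T@(np.array(x)-np.array(p['t']))
def pts(cam,p,names):
    for n in names:
        r=ctrl.spot_point(cam,n)
        print(cam,n,[(np.round(w(p,d['xyz']),4).tolist(),round(d['score'],2)) for d in r[:2]])
def st():
    s=ctrl.get_state(); print({k:np.round(s[k],3).tolist() for k in ['time','position','tool_rot','ft_force','grip_width','joint_positions']})
    print(Ro.from_rotvec(s['tool_rot']).as_matrix().round(3)); return s
E
python3 - <<'E'
from h import *
st()
for c in ['top','scene']:
    p=snap(c,c+'0.png')
    pts(c,p,['printer','lever_knob','lever_pivot','cover_tongue','cover_hinge','mat_center','relay','parts_tray'])
E
```

```text
pics
{'time': 0.0, 'position': [0.184, 0.623, 0.221], 'tool_rot': [0.224, 1.559, -0.227], 'ft_force': [-0.363, -0.64, -0.155], 'grip_width': 0.998, 'joint_positions': [-1.27, 0.322, -0.07, 1.452, 0.023, 1.371, -0.057]}
[[-0.     0.283  0.959]
 [-0.002  0.959 -0.283]
 [-1.    -0.002  0.   ]]
top printer [([0.4886, -0.0132, -0.0037], 0.58), ([0.6905, 0.3385, 0.0009], 0.42)]
top lever_knob [([0.494, -0.1215, 0.1329], 0.59), ([0.489, -0.0131, 0.004], 0.57)]
top lever_pivot []
top cover_tongue [([0.4711, -0.0115, 0.0952], 0.85), ([0.616, -0.0146, 0.0959], 0.61)]
top cover_hinge [([0.6154, -0.0151, 0.0974], 0.6), ([0.4641, 0.336, 0.0052], 0.19)]
top mat_center [([0.4601, 0.3367, 0.0066], 0.66)]
top relay [([0.5849, 0.1021, 0.0975], 0.69), ([0.7115, -0.2964, 0.0036], 0.53)]
top parts_tray [([0.4249, -0.3533, -0.0014], 0.83), ([0.4714, -0.0091, 0.0961], 0.71)]
scene printer [([0.488, -0.0173, -0.002], 0.81), ([0.7117, -0.2981, -0.0009], 0.73)]
scene lever_knob [([0.7571, -0.1141, 0.0003], 0.69), ([0.4933, -0.1228, 0.1333], 0.47)]
scene lever_pivot [([0.5453, -0.1315, 0.0431], 0.84)]
scene cover_tongue [([0.4685, -0.007, 0.0951], 0.56)]
scene cover_hinge [([0.6163, -0.0172, 0.096], 0.76), ([0.4676, -0.007, 0.0955], 0.18)]
scene mat_center [([0.5451, -0.1323, 0.0453], 0.51)]
scene relay [([0.5848, 0.1011, 0.0898], 0.67)]
scene parts_tray [([0.4204, -0.3482, -0.0049], 0.59), ([0.6913, 0.3352, -0.0019], 0.24)]
```

View pics/top0.png

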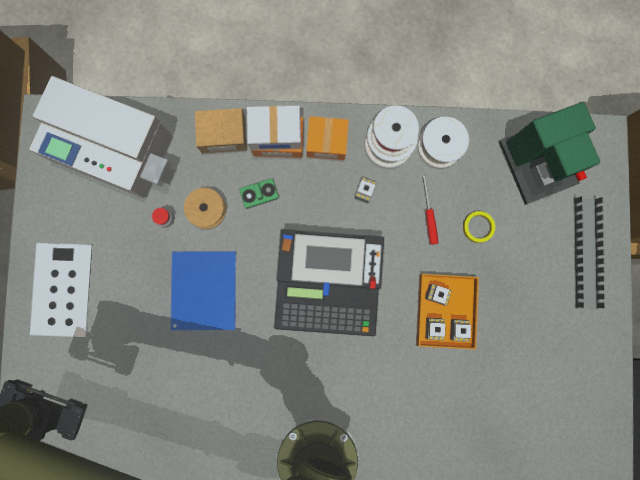

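View pics/scene0.png

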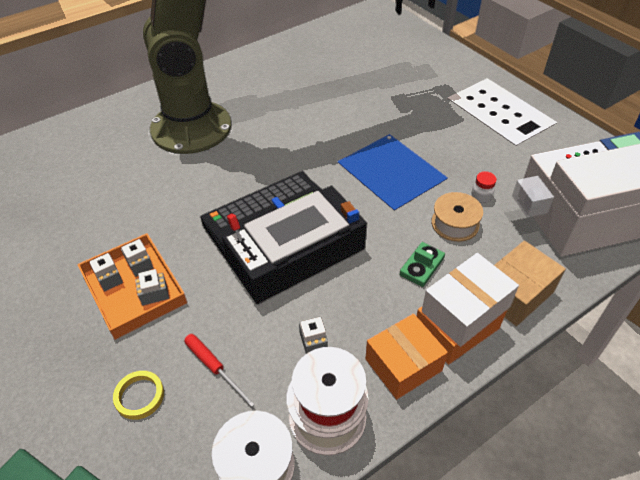

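The pictures show the lever in the print notch (top view, red at about (373,283)), the tongue at (326,288), the mat on the left and the tray on the right. The printer yaw is about -0.03 rad. I'll refine that from both cameras, then plan.

```bash
cat >> h.py <<'E'
def plan(P0,R0,wps):
    """wps: (pos, R or None, nrows). prints flat rows; returns end"""
    P=np.array(P0,float);R=np.array(R0,float);out=[]
    for pos,Rt,n in wps:
        Rt=R if Rt is None else Rt
        pos=np.array(pos,float); Ps=P.copy();Rs=R.copy()
        rv=Ro.from_matrix(Rs.T@Rt).as_rotvec()
        for i in range(1,n+1):
            a=i/n; pt=Ps+(pos-Ps)*a; Rd=Rs@Ro.from_rotvec(rv*a).as_matrix()
            d=np.round(R.T@(pt-P)*100,2); r=np.round(Ro.from_matrix(R.T@Rd).as_rotvec(),3)
            out.append((d,r)); P=P+R@d/100; R=R@Ro.from_rotvec(r).as_matrix()
            if np.linalg.norm(d)>6.25 or np.linalg.norm(r)>.186: print('!!too fast',d,r)
    for k in range(0,len(out),12):
        print('['+', '.join(', '.join('%g'%(v+0.) for v in np.r_[d,r]) for d,r in out[k:k+12])+']')
    print('end',P.round(4)); return P,R
def down(psi,pitch=0):
    # tool x down, y ~ +printer y, z ~ +printer x ; pitch>0 tips toward +x pointing
    R=np.array([[0,0,1.],[0,1,0],[-1,0,0]])
    return Ro.from_euler('z',psi).as_matrix()@Ro.from_euler('y',-pitch).as_matrix()@R
def cur():
    s=ctrl.get_state(); return np.array(s['position']),Ro.from_rotvec(s['tool_rot']).as_matrix()
E
python3 - <<'E'
from h import *
ims={}
for c in ['top','scene']:
    p=ctrl.camera_params(c); im=ctrl.get_image(c)
    pts(c,p,['lever_knob','cover_tongue','cover_hinge','lever_pivot','relay'])
    for n in ['lever_knob','cover_tongue','relay']:
        r=ctrl.search_frame(c,n); print(' surf',n,[(np.round(w(p,d['xyz']),4).tolist(),round(d['score'],2)) for d in r[:2]])
    for n in ['cover']:
        r=ctrl.silhouettes(c,n); 
        if r and c=='top':
            m=r[0]['pixels'].astype(np.uint8); print(cv2.minAreaRect(cv2.findNonZero(m)),r[0]['score'])
P,R=cur()
plan(P,R,[((.4,.34,.28),down(-.03),6),((.45,-.03,.28),down(-.03),7),((.46,-.12,.26),down(-.03),3)])
E
```

```text
top lever_knob [([0.4951, -0.1206, 0.1293], 0.58), ([0.4617, 0.3346, 0.0036], 0.24)]
top cover_tongue []
top cover_hinge [([0.6191, -0.0124, 0.0959], 0.96)]
top lever_pivot []
top relay [([0.5848, 0.1011, 0.0969], 0.42)]
 surf lever_knob [([0.4961, -0.1222, 0.1431], 0.62)]
 surf cover_tongue [([0.552, -0.0071, 0.1015], 0.9)]
 surf relay [([0.593, 0.1018, 0.1181], 0.43)]
((327.1104736328125, 265.36883544921875), (70.77388763427734, 59.41019821166992), 4.573921203613281) 0.59
scene lever_knob [([0.494, -0.1254, 0.1346], 0.59)]
scene cover_tongue [([0.4681, -0.0061, 0.094], 0.95)]
scene cover_hinge [([0.6153, -0.0169, 0.0985], 0.63), ([0.4209, -0.3488, -0.0042], 0.41)]
scene lever_pivot [([0.5445, -0.1325, 0.0446], 0.9)]
scene relay [([0.5854, 0.1002, 0.0914], 0.7)]
 surf lever_knob [([0.5552, -0.0155, 0.1022], 0.71), ([0.5035, -0.1266, 0.1363], 0.7)]
 surf cover_tongue [([0.556, -0.0148, 0.1031], 0.58)]
 surf relay [([0.5982, 0.0965, 0.1119], 0.79), ([0.556, -0.0413, 0.0877], 0.55)]
[-0.96, -3.51, 4.79, -0.043, 0, 0, -0.95, -3.72, 4.64, -0.043, 0, 0, -0.96, -3.91, 4.47, -0.042, 0, 0, -0.96, -4.09, 4.3, -0.043, 0, 0, -0.95, -4.28, 4.12, -0.043, 0, 0, -0.96, -4.45, 3.94, -0.043, 0, 0, 0, -5.26, 0.87, 0, 0, 0, 0, -5.26, 0.87, 0, 0, 0, 0, -5.27, 0.87, 0, 0, 0, 0, -5.26, 0.87, 0, 0, 0, 0, -5.26, 0.88, 0, 0, 0, 0, -5.26, 0.87, 0, 0, 0]
[0, -5.27, 0.87, 0, 0, 0, 0.67, -2.99, 0.42, 0, 0, 0, 0.66, -2.98, 0.42, 0, 0, 0, 0.67, -2.99, 0.43, 0, 0, 0]
end [ 0.46 -0.12  0.26]
```

Emit:
{"api": "step_arm", "payload": {
  "increments": [-0.96,-3.51,4.79,-0.043,0,0,-0.95,-3.72,4.64,-0.043,0,0,-0.96,-3.91,4.47,-0.042,0,0,-0.96,-4.09,4.3,-0.043,0,0,-0.95,-4.28,4.12,-0.043,0,0,-0.96,-4.45,3.94,-0.043,0,0,0,-5.26,0.87,0,0,0,0,-5.26,0.87,0,0,0,0,-5.27,0.87,0,0,0,0,-5.26,0.87,0,0,0,0,-5.26,0.88,0,0,0,0,-5.26,0.87,0,0,0]
}}

```text
time: 3.4
position: [0.4429, 0.0211, 0.2803]
tool_rot: [0.024, 1.57, -0.023]
ft_force: [1.1, 0.4, 0.0]
grip_width: 1.001
```

Emit:
{"api": "step_arm", "payload": {
  "increments": [0,-5.27,0.87,0,0,0,0.67,-2.99,0.42,0,0,0,0.66,-2.98,0.42,0,0,0,0.67,-2.99,0.43,0,0,0,0,0,0,0,0,0]
}}

```text
time: 4.03
position: [0.4595, -0.1225, 0.2598]
tool_rot: [0.027, 1.571, -0.028]
ft_force: [0.3, 1.2, -0.1]
grip_width: 0.998
```

```bash
python3 - <<'E'
from h import *
st()
p=snap('wrist','w1.png')
pts('wrist',p,['lever_knob','cover_tongue','cover_hinge','lever_pivot','relay'])
E
```

```text
{'time': 4.025, 'position': [0.46, -0.123, 0.26], 'tool_rot': [0.027, 1.571, -0.028], 'ft_force': [0.316, 1.19, -0.076], 'grip_width': 0.998, 'joint_positions': [-0.512, -0.116, 0.669, 1.829, 0.074, 1.405, 1.678]}
[[-0.     0.035  0.999]
 [-0.     0.999 -0.035]
 [-1.    -0.    -0.   ]]
wrist lever_knob [([0.4676, -0.0064, 0.0944], 0.31)]
wrist cover_tongue [([0.4661, -0.0056, 0.0976], 0.76)]
wrist cover_hinge [([0.6103, -0.0159, 0.1019], 0.65)]
wrist lever_pivot []
wrist relay []
```

View pics/w1.png

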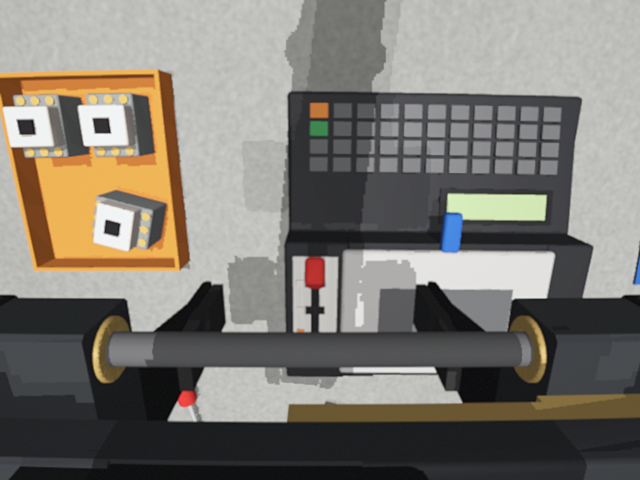

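The wrist view shows the red paddle at (315,272) and the tongue at (452,232), with the front edge tilted 0.017 to the tool, so the yaw is about -0.05.

```bash
cat >> h.py <<'E'
def ray(p,u,v,z):
    f=240/np.tan(np.radians(p['vertical_fov'])/2)
    K=np.array([[f,0,p['cx']],[0,f,p['cy']],[0,0,1.]])
    xy=cv2.undistortPoints(np.array([[[u,v]]],float),K,np.array([p['k1'],0,0,0.]))[0,0]
    d=np.array(p['R']).T@np.r_[xy,1]; c=-np.array(p['R']).T@np.array(p['t'])
    return c+d*(z-c[2])/d[2]
E
python3 - <<'E'
from h import *
p=ctrl.camera_params('wrist')
for u,v,z in [(315,262,.148),(315,280,.13),(315,272,.14),(452,215,.098),(453,249,.102),(315,310,.094)]: print(u,v,ray(p,u,v,z).round(4))
E
```

```text
315 262 [ 0.4802 -0.1226  0.148 ]
315 280 [ 0.5022 -0.1235  0.13  ]
315 272 [ 0.4913 -0.1231  0.14  ]
452 215 [ 0.4588 -0.0048  0.098 ]
453 249 [ 0.4882 -0.0032  0.102 ]
315 310 [ 0.5472 -0.1252  0.094 ]
```

```bash
python3 - <<'E'
from h import *
P,R=cur(); R0=R; Rd=down(-.05)
P=np.array([.460,-.1225,.26])
P,R=plan(P,R,[((.494,-.1225,.175),Rd,4),((.494,-.1225,.113),Rd,4)])
pv=np.array([.543,-.125,.045]); xa=np.array([1,-.05,0])
wp=[]
for a in np.linspace(-.5,.54,11)[1:]:
    k=pv+.1*np.sin(a)*xa+np.array([0,0,.1*np.cos(a)-.019]); wp.append((k,Rd,1))
P,R=plan(P,R,wp)
E
```

```text
[2.13, 0.02, 0.85, 0.006, 0, 0, 2.12, 0.03, 0.85, 0.005, 0, 0, 2.13, 0.03, 0.85, 0.006, 0, 0, 2.12, 0.04, 0.84, 0.005, 0, 0, 1.55, 0, 0, 0, 0, 0, 1.55, 0, 0, 0, 0, 0, 1.55, 0, 0, 0, 0, 0, 1.55, 0, 0, 0, 0, 0]
end [ 0.494  -0.1225  0.113 ]
[-0.52, -0.01, 1.05, 0, 0, 0, -0.35, 0, 0.98, 0, 0, 0, -0.25, 0, 1.01, 0, 0, 0, -0.14, 0, 1.03, 0, 0, 0, -0.03, 0, 1.04, 0, 0, 0, 0.07, 0, 1.04, 0, 0, 0, 0.18, 0, 1.02, 0, 0, 0, 0.29, 0, 1, 0, 0, 0, 0.39, 0, 0.97, 0, 0, 0, 0.49, 0, 0.92, 0, 0, 0]
end [ 0.5945 -0.1276  0.1118]
```

Emit:
{"api": "step_arm", "payload": {
  "increments": [2.13,0.02,0.85,0.006,0,0,2.12,0.03,0.85,0.005,0,0,2.13,0.03,0.85,0.006,0,0,2.12,0.04,0.84,0.005,0,0,1.55,0,0,0,0,0,1.55,0,0,0,0,0,1.55,0,0,0,0,0,1.55,0,0,0,0,0,0,0,0,0,0,0],
  "fingers": 50,
  "force": 12
}}

```text
time: 5.45
position: [0.4929, -0.12, 0.1117]
tool_rot: [0.041, 1.573, -0.041]
ft_force: [1.2, -0.7, -0.3]
grip_width: 0.498
```

Emit:
{"api": "step_arm", "payload": {
  "increments": [0,0,0,0,0,0,0,0,0,0,0,0,0,0,0,0,0,0,0,0,0,0,0,0],
  "fingers": 0
}}

```text
time: 5.95
position: [0.4942, -0.1269, 0.1136]
tool_rot: [0.036, 1.568, -0.05]
ft_force: [2.2, -13.5, -2.2]
grip_width: 0.18
```

```bash
python3 - <<'E'
from h import *
st(); snap('scene','s2.png'); snap('wrist','w2.png')
a=cv2.imread('pics/s2.png')[150:350,150:400]; cv2.imwrite('pics/s2c.png',cv2.resize(a,(750,600)))
E
```

```text
{'time': 5.95, 'position': [0.494, -0.127, 0.114], 'tool_rot': [0.036, 1.568, -0.05], 'ft_force': [2.212, -13.516, -2.224], 'grip_width': 0.18, 'joint_positions': [-0.479, 0.117, 0.719, 1.954, -0.078, 1.095, 1.787]}
[[ 0.002  0.055  0.998]
 [-0.009  0.998 -0.055]
 [-1.    -0.009  0.003]]
```

View pics/s2c.png

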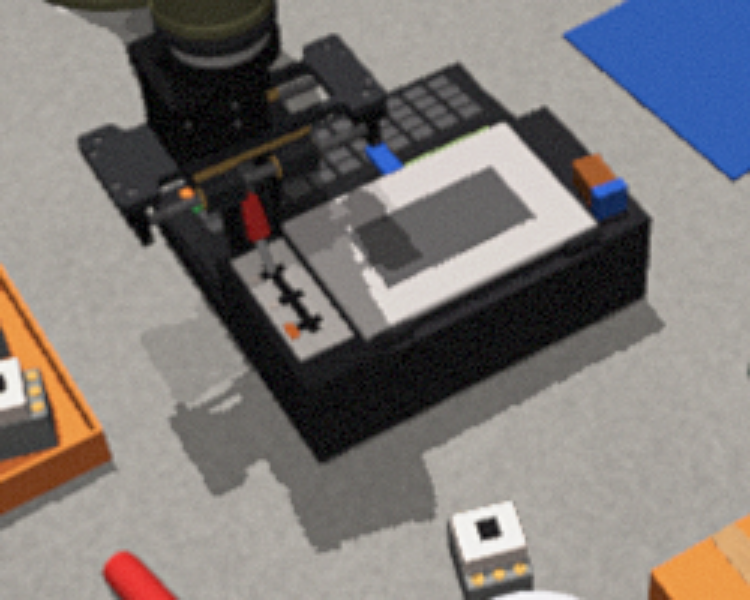

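Emit:
{"api": "step_arm", "payload": {
  "increments": [0,-0.6,0,0,0,0,-0.52,-0.01,1.05,0,0,0,-0.35,0,0.98,0,0,0,-0.25,0,1.01,0,0,0,-0.14,0,1.03,0,0,0,-0.03,0,1.04,0,0,0,0.07,0,1.04,0,0,0,0.18,0,1.02,0,0,0,0.29,0,1,0,0,0,0.39,0,0.97,0,0,0,0.49,0,0.92,0,0,0,0,0,0,0,0,0]
}}

```text
time: 7.55
position: [0.595, -0.1319, 0.1111]
tool_rot: [0.04, 1.57, -0.042]
ft_force: [-0.2, -5.2, -1.0]
grip_width: 0.185
```

```bash
python3 - <<'E'
from h import *
st(); snap('scene','s3.png')
a=cv2.imread('pics/s3.png')[150:350,150:400]; cv2.imwrite('pics/s3c.png',cv2.resize(a,(750,600)))
E
```

```text
{'time': 7.55, 'position': [0.595, -0.132, 0.111], 'tool_rot': [0.04, 1.57, -0.042], 'ft_force': [-0.198, -5.167, -1.03], 'grip_width': 0.185, 'joint_positions': [-0.389, 0.367, 0.689, 1.714, -0.251, 1.151, 1.89]}
[[ 0.     0.052  0.999]
 [-0.001  0.999 -0.052]
 [-1.    -0.001  0.   ]]
```

View pics/s3c.png

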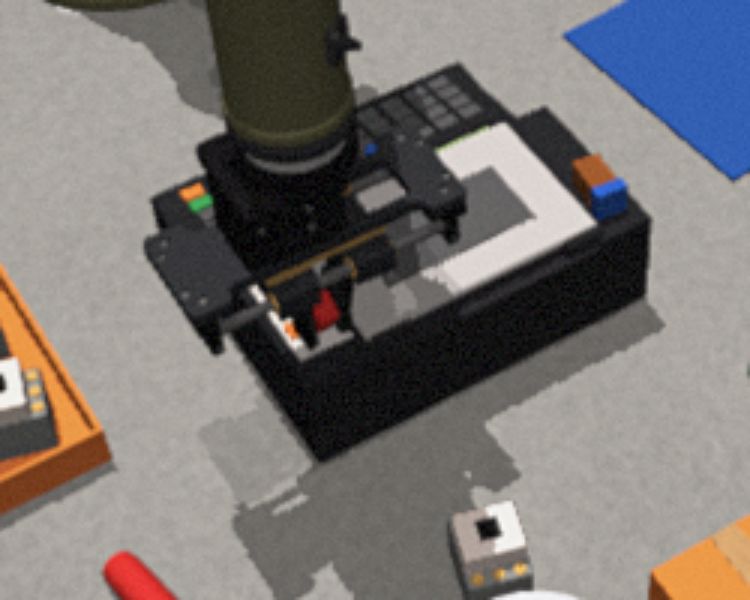

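```bash
python3 - <<'E'
from h import *
P,R=cur(); Rd=down(-.05)
P=np.array([.5945,-.1335,.112]);print()
plan(P,Rd,[(P,None,3),(P+[0,0,.13],None,4),((.465,-.009,.23),None,5)])
E
```

```text
[0, 0, 0, 0, 0, 0, 0, 0, 0, 0, 0, 0, 0, 0, 0, 0, 0, 0, -3.25, 0, 0, 0, 0, 0, -3.25, 0, 0, 0, 0, 0, -3.25, 0, 0, 0, 0, 0, -3.25, 0, 0, 0, 0, 0, 0.24, 2.36, -2.71, 0, 0, 0, 0.24, 2.35, -2.71, 0, 0, 0, 0.24, 2.36, -2.71, 0, 0, 0, 0.24, 2.36, -2.71, 0, 0, 0, 0.24, 2.36, -2.72, 0, 0, 0]
end [ 0.465 -0.009  0.23 ]
```

Emit:
{"api": "step_arm", "payload": {
  "increments": [0,0,0,0,0,0,0,0,0,0,0,0,0,0,0,0,0,0,-3.25,0,0,0,0,0,-3.25,0,0,0,0,0,-3.25,0,0,0,0,0,-3.25,0,0,0,0,0,0.24,2.36,-2.71,0,0,0,0.24,2.35,-2.71,0,0,0,0.24,2.36,-2.71,0,0,0,0.24,2.36,-2.71,0,0,0,0.24,2.36,-2.72,0,0,0],
  "fingers": 50
}}

```text
time: 9.1
position: [0.4637, -0.0051, 0.2298]
tool_rot: [0.041, 1.57, -0.039]
ft_force: [-0.2, 0.0, 0.0]
grip_width: 0.503
```

```bash
python3 - <<'E'
from h import *
st(); 
p=snap('scene','s4.png'); pts('scene',p,['lever_knob','cover_tongue','cover_hinge'])
p=snap('wrist','w4.png'); pts('wrist',p,['lever_knob','cover_tongue','cover_hinge'])
a=cv2.imread('pics/s4.png')[150:350,150:400]; cv2.imwrite('pics/s4c.png',cv2.resize(a,(750,600)))
E
```

```text
{'time': 9.1, 'position': [0.464, -0.005, 0.23], 'tool_rot': [0.041, 1.57, -0.039], 'ft_force': [-0.161, 0.021, 0.036], 'grip_width': 0.503, 'joint_positions': [-0.673, -0.122, 0.586, 1.898, 0.068, 1.345, 1.414]}
[[ 0.     0.051  0.999]
 [ 0.001  0.999 -0.051]
 [-1.     0.001  0.   ]]
scene lever_knob [([0.5948, -0.1292, 0.1324], 0.64)]
scene cover_tongue [([0.4662, -0.007, 0.0961], 0.98), ([0.4583, 0.3368, 0.0015], 0.73)]
scene cover_hinge [([0.6185, -0.0165, 0.096], 0.88), ([0.7097, -0.2986, 0.0017], 0.61)]
wrist lever_knob []
wrist cover_tongue [([0.468, -0.0064, 0.0954], 0.85)]
wrist cover_hinge [([0.6085, -0.0144, 0.1014], 0.67)]
```

View pics/s4c.png

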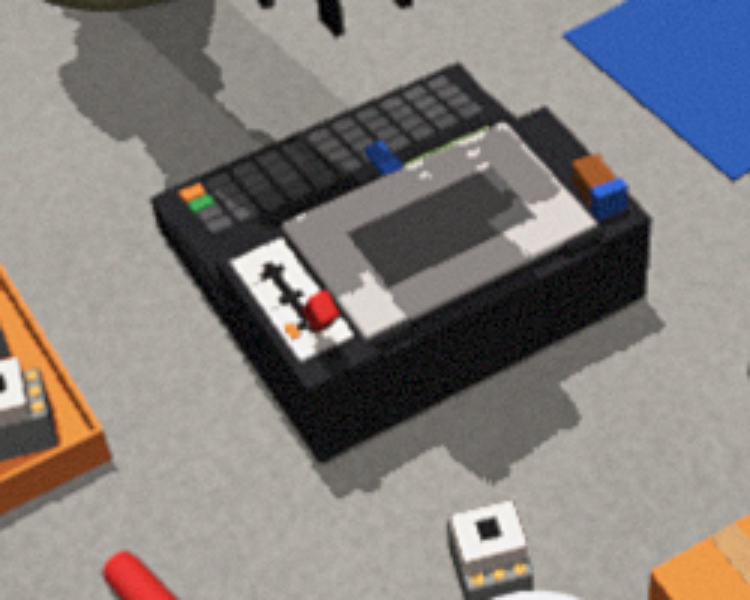

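View pics/w4.png

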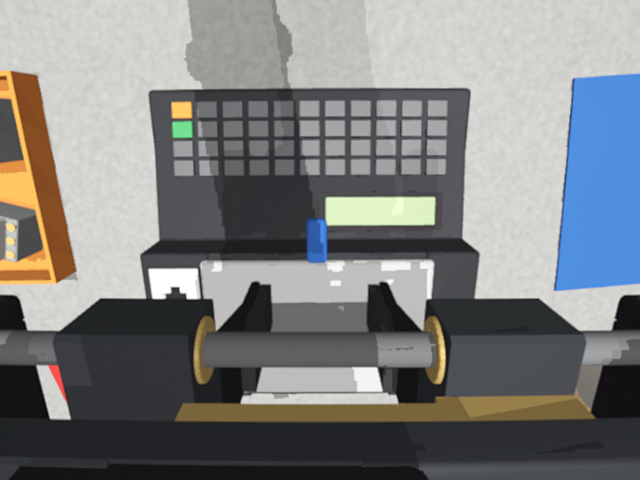

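```bash
python3 - <<'E'
from h import *
P,R=cur(); Rd=down(-.05)
P,R=plan(P,Rd,[((.4655,-.0065,.115),None,4),((.4655,-.0065,.084),None,3)])
G=P+[0,0,.0]
xa=np.array([1,-.05,0]);wp=[]
r=.1495
for t in np.linspace(0,1.87,25)[1:]:
    wp.append((G+xa*r*(1-np.cos(t))+np.array([0,0,r*np.sin(t)]),None,1))
plan(P,R,wp)
E
```

```text
[2.87, 0.03, 0, 0, 0, 0, 2.87, 0.02, 0, 0, 0, 0, 2.87, 0.03, 0, 0, 0, 0, 2.87, 0.02, 0.01, 0, 0, 0, 1.03, 0, 0, 0, 0, 0, 1.03, 0, 0, 0, 0, 0, 1.04, 0, 0, 0, 0, 0]
end [ 0.4655 -0.0065  0.084 ]
[-1.16, 0, 0.05, 0, 0, 0, -1.16, 0, 0.13, 0, 0, 0, -1.14, 0, 0.23, 0, 0, 0, -1.12, 0, 0.31, 0, 0, 0, -1.1, 0, 0.4, 0, 0, 0, -1.06, 0, 0.49, 0, 0, 0, -1.02, 0, 0.56, 0, 0, 0, -0.97, 0, 0.65, 0, 0, 0, -0.92, 0, 0.71, 0, 0, 0, -0.86, 0, 0.79, 0, 0, 0, -0.79, 0, 0.85, 0, 0, 0, -0.73, 0, 0.91, 0, 0, 0]
[-0.65, 0, 0.96, 0, 0, 0, -0.58, 0, 1.02, 0, 0, 0, -0.5, 0, 1.05, 0, 0, 0, -0.41, 0, 1.09, 0, 0, 0, -0.33, 0, 1.12, 0, 0, 0, -0.24, 0, 1.14, 0, 0, 0, -0.15, 0, 1.16, 0, 0, 0, -0.06, 0, 1.16, 0, 0, 0, 0.03, 0, 1.17, 0, 0, 0, 0.12, 0, 1.16, 0, 0, 0, 0.21, 0, 1.14, 0, 0, 0, 0.3, 0, 1.13, 0, 0, 0]
end [ 0.6591 -0.0162  0.2269]
```

Emit:
{"api": "step_arm", "payload": {
  "increments": [2.87,0.03,0,0,0,0,2.87,0.02,0,0,0,0,2.87,0.03,0,0,0,0,2.87,0.02,0.01,0,0,0,1.03,0,0,0,0,0,1.03,0,0,0,0,0,1.04,0,0,0,0,0,0,0,0,0,0,0],
  "fingers": 50
}}

```text
time: 10.5
position: [0.4647, -0.0057, 0.0835]
tool_rot: [0.041, 1.571, -0.041]
ft_force: [0.6, -0.0, 0.4]
grip_width: 0.499
```

Emit:
{"api": "step_arm", "payload": {
  "increments": [0,0,0,0,0,0,0,0,0,0,0,0,0,0,0,0,0,0,0,0,0,0,0,0],
  "fingers": 0,
  "force": 15
}}

```text
time: 11.0
position: [0.4651, -0.0078, 0.0841]
tool_rot: [0.039, 1.57, -0.043]
ft_force: [-0.5, -5.3, 1.3]
grip_width: 0.182
```

Gripped at 15.8 mm. Lifting along the arc, with a small y relief.

Emit:
{"api": "step_arm", "payload": {
  "increments": [-1.16,-0.2,0.05,0,0,0,-1.16,0,0.13,0,0,0,-1.14,0,0.23,0,0,0,-1.12,0,0.31,0,0,0,-1.1,0,0.4,0,0,0,-1.06,0,0.49,0,0,0,-1.02,0,0.56,0,0,0,-0.97,0,0.65,0,0,0,-0.92,0,0.71,0,0,0,-0.86,0,0.79,0,0,0,-0.79,0,0.85,0,0,0,-0.73,0,0.91,0,0,0]
}}

```text
time: 12.5
position: [0.5264, -0.0107, 0.2048]
tool_rot: [0.041, 1.57, -0.04]
ft_force: [-3.0, -1.8, -0.5]
grip_width: 0.181
```

```bash
python3 - <<'E'
from h import *
st(); 
p=snap('scene','s5.png'); pts('scene',p,['lever_knob','cover_tongue','cover_hinge'])
a=cv2.imread('pics/s5.png')[100:350,150:400]; cv2.imwrite('pics/s5c.png',cv2.resize(a,(600,600)))
E
```

```text
{'time': 12.5, 'position': [0.526, -0.011, 0.205], 'tool_rot': [0.041, 1.57, -0.04], 'ft_force': [-2.989, -1.805, -0.548], 'grip_width': 0.181, 'joint_positions': [-0.644, 0.065, 0.645, 1.802, -0.041, 1.287, 1.53]}
[[ 0.001  0.052  0.999]
 [ 0.     0.999 -0.052]
 [-1.     0.     0.001]]
scene lever_knob [([0.5941, -0.1312, 0.1359], 0.64)]
scene cover_tongue [([0.5258, -0.0096, 0.2142], 0.61)]
scene cover_hinge [([0.4882, -0.0161, -0.0028], 0.64), ([0.6224, -0.017, 0.1006], 0.6)]
```

View pics/s5c.png

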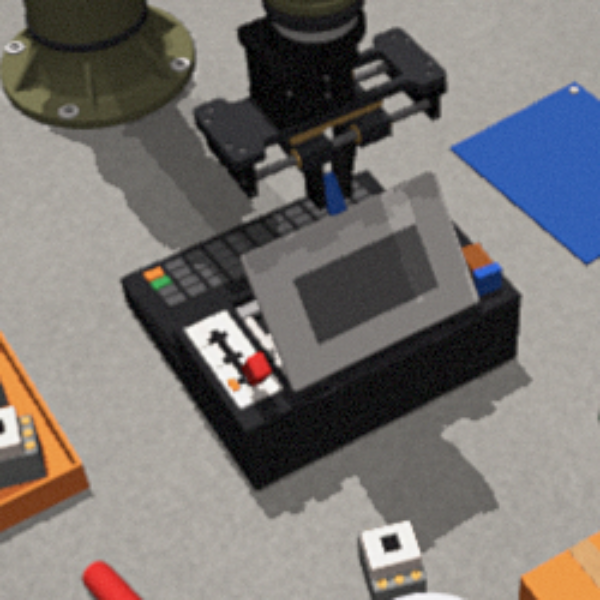

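The cover is swinging up as planned, at about 0.93 rad. Continuing.

Emit:
{"api": "step_arm", "payload": {
  "increments": [-0.65,0,0.96,0,0,0,-0.58,0,1.02,0,0,0,-0.5,0,1.05,0,0,0,-0.41,0,1.09,0,0,0,-0.33,0,1.12,0,0,0,-0.24,0,1.14,0,0,0,-0.15,0,1.16,0,0,0,-0.06,0,1.16,0,0,0,0.03,0,1.17,0,0,0,0.12,0,1.16,0,0,0,0.21,0,1.14,0,0,0,0.3,0,1.13,0,0,0]
}}

```text
time: 14.2
position: [0.66, -0.0169, 0.2271]
tool_rot: [0.041, 1.568, -0.039]
ft_force: [-0.6, 2.2, 4.9]
grip_width: 0.187
```

```bash
python3 - <<'E'
from h import *
st(); 
p=snap('scene','s6.png'); pts('scene',p,['lever_knob','cover_tongue','cover_hinge'])
a=cv2.imread('pics/s6.png')[100:350,150:400]; cv2.imwrite('pics/s6c.png',cv2.resize(a,(600,600)))
p=snap('top','t6.png'); pts('top',p,['cover_tongue','cassette_grip'])
E
```

```text
{'time': 14.2, 'position': [0.66, -0.017, 0.227], 'tool_rot': [0.041, 1.568, -0.039], 'ft_force': [-0.619, 2.17, 4.867], 'grip_width': 0.187, 'joint_positions': [-0.507, 0.385, 0.657, 1.44, -0.237, 1.393, 1.676]}
[[ 0.002  0.051  0.999]
 [ 0.001  0.999 -0.051]
 [-1.     0.001  0.002]]
scene lever_knob [([0.5925, -0.1295, 0.1344], 0.7), ([0.4214, -0.3458, -0.0016], 0.41)]
scene cover_tongue [([0.6559, -0.0132, 0.2384], 0.58), ([0.5445, 0.0025, 0.0778], 0.21)]
scene cover_hinge [([0.6203, -0.016, 0.0978], 0.73)]
top cover_tongue []
top cassette_grip [([0.7604, -0.1111, 0.0006], 0.19)]
```

View pics/s6c.png

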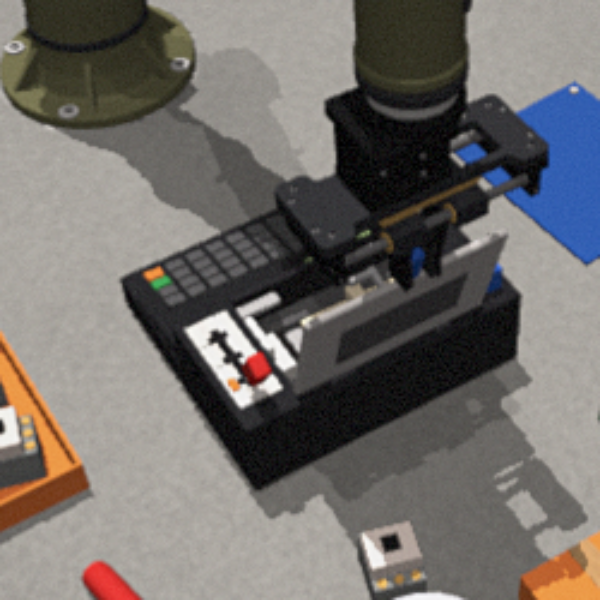

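```bash
python3 - <<'E'
from h import *
P,R=cur()
plan(P,down(-.05),[(P,None,3),(P+[0,0,.08],None,3),((.55,-.01,.31),None,3)])
E
```

```text
[0, 0, 0, 0, 0, 0, 0, 0, 0, 0, 0, 0, 0, 0, 0, 0, 0, 0, -2.67, 0, 0, 0, 0, 0, -2.66, 0, 0, 0, 0, 0, -2.67, 0, 0, 0, 0, 0, -0.09, 0.05, -3.66, 0, 0, 0, -0.1, 0.04, -3.65, 0, 0, 0, -0.09, 0.05, -3.66, 0, 0, 0]
end [ 0.55 -0.01  0.31]
```

Emit:
{"api": "step_arm", "payload": {
  "increments": [0,0,0,0,0,0,0,0,0,0,0,0,0,0,0,0,0,0,-2.67,0,0,0,0,0,-2.66,0,0,0,0,0,-2.67,0,0,0,0,0,-0.09,0.05,-3.66,0,0,0,-0.1,0.04,-3.65,0,0,0,-0.09,0.05,-3.66,0,0,0,0,0,0,0,0,0],
  "fingers": 50
}}

```text
time: 15.8
position: [0.547, -0.0109, 0.31]
tool_rot: [0.042, 1.571, -0.039]
ft_force: [0.5, -0.0, 0.2]
grip_width: 0.495
```

```bash
python3 - <<'E'
from h import *
st(); 
p=snap('scene','s7.png'); pts('scene',p,['lever_knob','cover_tongue','cassette_grip','cassette'])
a=cv2.imread('pics/s7.png')[100:350,150:400]; cv2.imwrite('pics/s7c.png',cv2.resize(a,(600,600)))
p=snap('wrist','w7.png'); pts('wrist',p,['lever_knob','cover_tongue','cassette_grip','cassette'])
E
```

```text
{'time': 15.8, 'position': [0.547, -0.011, 0.31], 'tool_rot': [0.042, 1.571, -0.039], 'ft_force': [0.538, -0.024, 0.188], 'grip_width': 0.495, 'joint_positions': [-0.654, 0.07, 0.668, 1.59, -0.046, 1.497, 1.536]}
[[-0.     0.052  0.999]
 [ 0.002  0.999 -0.052]
 [-1.     0.002 -0.   ]]
scene lever_knob [([0.5932, -0.1278, 0.1358], 0.42)]
scene cover_tongue [([0.6568, -0.0148, 0.2383], 0.62), ([0.6649, -0.4424, -0.0019], 0.42)]
scene cassette_grip [([0.6603, 0.4539, -0.0028], 0.68), ([0.547, 0.0024, 0.074], 0.66)]
scene cassette []
wrist lever_knob [([0.5957, -0.1311, 0.1333], 0.92)]
wrist cover_tongue [([0.6546, -0.015, 0.2384], 0.72)]
wrist cassette_grip [([0.5483, 0.0015, 0.0722], 0.97)]
wrist cassette [([0.544, -0.0031, 0.039], 0.71)]
```

View pics/s7c.png

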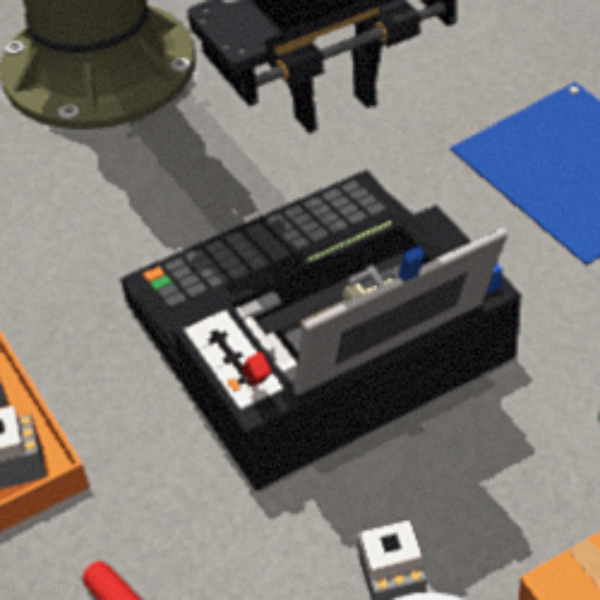

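View pics/w7.png

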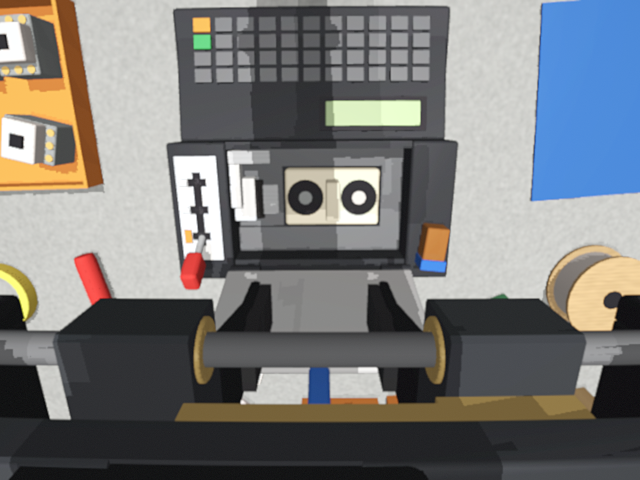

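```bash
python3 - <<'E'
from h import *
p=ctrl.camera_params('wrist')
for u,v,z in [(332,181,.088),(332,216,.088),(332,197,.088),(422,258,.118),(447,262,.118)]: print(u,v,ray(p,u,v,z).round(4))
pt=ctrl.camera_params('top')
for u,v in [(172,252),(236,252),(236,330),(172,329),(204,290.5)]: print(ray(pt,u,v,.003).round(4))
P,R=cur(); Rd=down(-.05)
P,R=plan(P,Rd,[((.544,.002,.125),None,5),((.544,.002,.063),None,5)])
plan(P,R,[(P+[0,0,.12],None,8),(P+[0,0,.21],None,4)])
E
```

```text
332 181 [0.5244 0.003  0.088 ]
332 216 [0.5597 0.0015 0.088 ]
332 197 [0.5403 0.0023 0.088 ]
422 258 [0.5987 0.0858 0.118 ]
447 262 [0.6041 0.1102 0.118 ]
[0.5669 0.428  0.003 ]
[0.5727 0.2469 0.003 ]
[0.3544 0.2373 0.003 ]
[0.3513 0.4164 0.003 ]
[0.4615 0.3319 0.003 ]
[3.69, 0.25, -0.12, 0, 0, 0, 3.68, 0.25, -0.11, 0, 0, 0, 3.69, 0.25, -0.12, 0, 0, 0, 3.68, 0.25, -0.12, 0, 0, 0, 3.69, 0.25, -0.11, 0, 0, 0, 1.24, 0, 0, 0, 0, 0, 1.24, 0, 0, 0, 0, 0, 1.24, 0, 0, 0, 0, 0, 1.24, 0, 0, 0, 0, 0, 1.24, 0, 0, 0, 0, 0]
end [0.544 0.002 0.063]
[-1.5, 0, 0, 0, 0, 0, -1.5, 0, 0, 0, 0, 0, -1.5, 0, 0, 0, 0, 0, -1.5, 0, 0, 0, 0, 0, -1.5, 0, 0, 0, 0, 0, -1.5, 0, 0, 0, 0, 0, -1.5, 0, 0, 0, 0, 0, -1.5, 0, 0, 0, 0, 0, -2.25, 0, 0, 0, 0, 0, -2.25, 0, 0, 0, 0, 0, -2.25, 0, 0, 0, 0, 0, -2.25, 0, 0, 0, 0, 0]
end [0.544 0.002 0.273]
```

Emit:
{"api": "step_arm", "payload": {
  "increments": [3.69,0.25,-0.12,0,0,0,3.68,0.25,-0.11,0,0,0,3.69,0.25,-0.12,0,0,0,3.68,0.25,-0.12,0,0,0,3.69,0.25,-0.11,0,0,0,1.24,0,0,0,0,0,1.24,0,0,0,0,0,1.24,0,0,0,0,0,1.24,0,0,0,0,0,1.24,0,0,0,0,0,0,0,0,0,0,0],
  "fingers": 45
}}

```text
time: 17.68
position: [0.5429, 0.0022, 0.0622]
tool_rot: [0.04, 1.572, -0.041]
ft_force: [-0.3, 0.3, -0.1]
grip_width: 0.447
```

Emit:
{"api": "step_arm", "payload": {
  "increments": [0,0,0,0,0,0,0,0,0,0,0,0,0,0,0,0,0,0,0,0,0,0,0,0],
  "fingers": 0,
  "force": 20
}}

```text
time: 18.18
position: [0.544, 0.0023, 0.0636]
tool_rot: [0.041, 1.57, -0.04]
ft_force: [-0.0, -0.2, 1.2]
grip_width: 0.16
```

Gripped at 13.9 mm, matching the 14 mm rib. Drawing it up.

Emit:
{"api": "step_arm", "payload": {
  "increments": [-1.5,0,0,0,0,0,-1.5,0,0,0,0,0,-1.5,0,0,0,0,0,-1.5,0,0,0,0,0,-1.5,0,0,0,0,0,-1.5,0,0,0,0,0,-1.5,0,0,0,0,0,-1.5,0,0,0,0,0,-2.25,0,0,0,0,0,-2.25,0,0,0,0,0,-2.25,0,0,0,0,0,-2.25,0,0,0,0,0]
}}

```text
time: 19.68
position: [0.5436, 0.0021, 0.2745]
tool_rot: [0.041, 1.57, -0.041]
ft_force: [0.9, 0.3, -1.0]
grip_width: 0.158
```

```bash
python3 - <<'E'
from h import *
st(); 
p=snap('scene','s8.png'); pts('scene',p,['lever_knob','cover_tongue','cassette_grip','cassette','relay'])
p=snap('wrist','w8.png'); pts('wrist',p,['cassette_grip','cassette'])
P,R=cur(); Rd=down(-.05)
plan(P,Rd,[((.54,.10,.273),None,3),((.505,.23,.273),None,3),((.461,.334,.23),None,5)])
E
```

```text
{'time': 19.675, 'position': [0.544, 0.002, 0.275], 'tool_rot': [0.041, 1.57, -0.041], 'ft_force': [0.917, 0.313, -0.997], 'grip_width': 0.158, 'joint_positions': [-0.673, 0.071, 0.659, 1.658, -0.044, 1.427, 1.51]}
[[ 0.     0.052  0.999]
 [ 0.     0.999 -0.052]
 [-1.     0.     0.   ]]
scene lever_knob [([0.5951, -0.1286, 0.132], 0.67)]
scene cover_tongue [([0.6545, -0.0138, 0.2385], 0.91)]
scene cassette_grip [([0.546, 0.0017, 0.2863], 0.67)]
scene cassette [([0.4908, -0.0172, -0.0048], 0.71), ([0.5436, -0.0013, 0.2523], 0.6)]
scene relay [([0.586, 0.0992, 0.0893], 0.54), ([0.4894, -0.0177, -0.0038], 0.26)]
wrist cassette_grip [([0.5472, 0.0038, 0.2798], 0.62)]
wrist cassette [([0.5399, -0.001, 0.2487], 0.96)]
[-0.02, 3.25, -0.27, 0, 0, 0, -0.03, 3.25, -0.27, 0, 0, 0, -0.02, 3.25, -0.27, 0, 0, 0, 0, 4.27, -1.38, 0, 0, 0, 0, 4.27, -1.39, 0, 0, 0, 0, 4.27, -1.38, 0, 0, 0, 0.86, 2.03, -0.98, 0, 0, 0, 0.86, 2.04, -0.99, 0, 0, 0, 0.86, 2.03, -0.98, 0, 0, 0, 0.86, 2.03, -0.98, 0, 0, 0, 0.86, 2.04, -0.98, 0, 0, 0]
end [0.461 0.334 0.23 ]
```

View pics/s8.png

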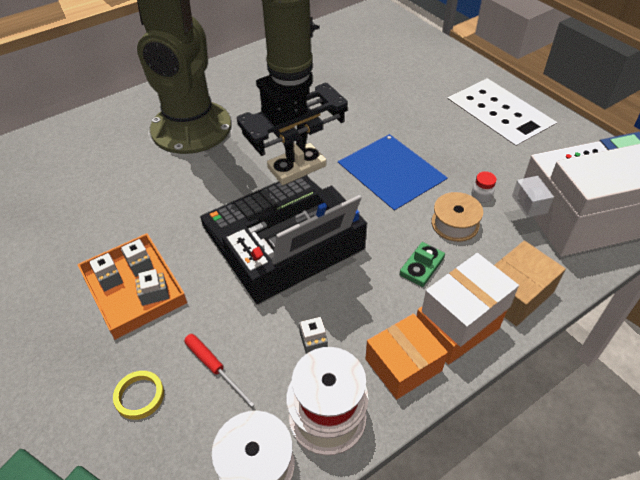

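The scene picture shows the cassette held level at about (298,165), the cover standing open and the lever in the release notch. Carrying it over the mat.

Emit:
{"api": "step_arm", "payload": {
  "increments": [-0.02,3.25,-0.27,0,0,0,-0.03,3.25,-0.27,0,0,0,-0.02,3.25,-0.27,0,0,0,0,4.27,-1.38,0,0,0,0,4.27,-1.39,0,0,0,0,4.27,-1.38,0,0,0,0.86,2.03,-0.98,0,0,0,0.86,2.04,-0.99,0,0,0,0.86,2.03,-0.98,0,0,0,0.86,2.03,-0.98,0,0,0,0.86,2.04,-0.98,0,0,0,0,0,0,0,0,0]
}}

```text
time: 21.62
position: [0.4603, 0.3362, 0.2297]
tool_rot: [0.037, 1.572, -0.038]
ft_force: [-0.8, -0.5, -0.5]
grip_width: 0.163
```

Emit:
{"api": "step_arm", "payload": {
  "increments": [0,0,0,0,0,0,0,0,0,0,0,0,0,0,0,0,0,0,0,0,0,0,0,0,0,0,0,0,0,0,0,0,0,0,0,0]
}}

```text
time: 22.38
position: [0.4621, 0.3342, 0.231]
tool_rot: [0.041, 1.57, -0.041]
ft_force: [0.4, 0.4, -0.9]
grip_width: 0.16
```

```bash
python3 - <<'E'
from h import *
s=st(); print(np.abs(s['qd']).max())
p=snap('scene','s9.png'); pts('scene',p,['lever_knob','cover_tongue','cassette_grip','cassette','relay','mat_center'])
p=snap('top','t9.png'); pts('top',p,['cassette_grip','mat_center','lever_knob','cover_tongue','relay'])
p=snap('wrist','w9.png'); pts('wrist',p,['cassette_grip','cassette','mat_center'])
E
```

```text
{'time': 22.375, 'position': [0.462, 0.334, 0.231], 'tool_rot': [0.041, 1.57, -0.041], 'ft_force': [0.368, 0.436, -0.863], 'grip_width': 0.16, 'joint_positions': [-1.022, 0.148, 0.389, 1.656, -0.057, 1.348, 0.895]}
[[ 0.     0.052  0.999]
 [ 0.     0.999 -0.052]
 [-1.     0.     0.   ]]
0.0027288426853849645
scene lever_knob [([0.5965, -0.1329, 0.1337], 0.43)]
scene cover_tongue [([0.6553, -0.0181, 0.2387], 0.63)]
scene cassette_grip [([0.4642, 0.335, 0.244], 0.9)]
scene cassette [([0.4632, 0.3297, 0.2069], 0.63)]
scene relay [([0.5966, -0.1266, 0.1335], 0.68), ([0.5877, 0.1017, 0.0934], 0.46)]
scene mat_center [([0.4601, 0.3347, 0.002], 0.56), ([0.5461, -0.1341, 0.0418], 0.29)]
top cassette_grip []
top mat_center [([0.4608, 0.3361, 0.0087], 0.94)]
top lever_knob [([0.597, -0.128, 0.1303], 0.62)]
top cover_tongue [([0.6568, -0.016, 0.2361], 0.64)]
top relay [([0.5855, 0.1044, 0.0958], 0.42)]
wrist cassette_grip [([0.4684, 0.3325, 0.2397], 0.82)]
wrist cassette [([0.4621, 0.3338, 0.2055], 0.64)]
wrist mat_center [([0.4631, 0.3369, 0.0046], 0.75)]
```

View pics/s9.png

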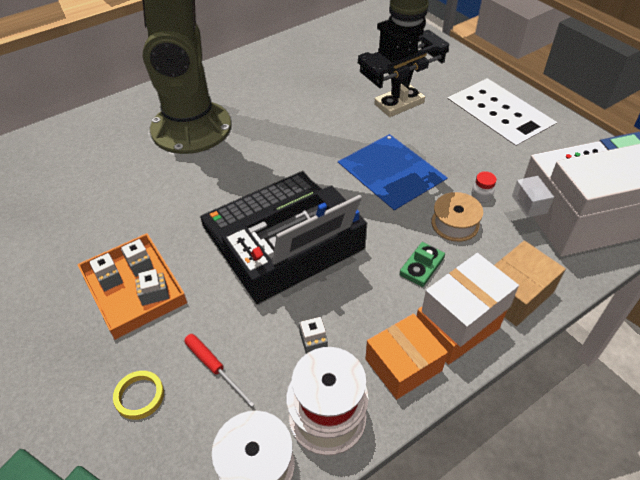

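View pics/w9.png

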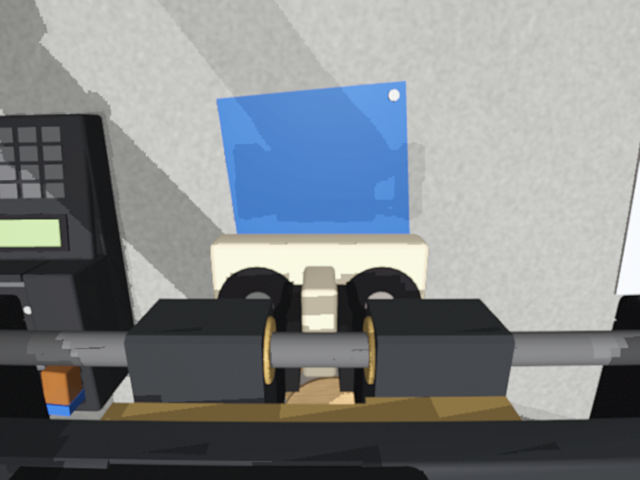

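The scene view shows the cassette level at (400,100), over the mat at (392,170). The lever (257,253) and the open cover (318,228) are unchanged. Handing in.

```bash
python3 -c "
from bench import ctrl
print(ctrl.close_job())"
```

```text
the job is handed in; nothing more can be done
None
```

I did the job in the order asked and handed it in at about 22.5 s of robot time, still holding the cassette over the mat. `close_job` gives no verdict.

- **Lever:** I swung it from the print notch to the orange release notch. The last checks put the grip at x ≈ 0.596, about 50 mm behind the pivot and 0.13 m high, which matches release.
- **Cover:** I lifted it by the tongue and let go. It stands open by itself at about 1.85 rad, with the tongue at about (0.656, −0.016, 0.238). It did not move while I took out the cassette.
- **Cassette:** It is gripped by its rib with 20 N (jaw opening 13.9 mm) and is level to within the reading error. It was still, with joint speeds below 0.003 rad/s. Its underside is about 0.20 m above the mat. Its centre is at about (0.463, 0.333), against a mat centre of about (0.461, 0.335).
- **Other things:** The relay is still where it was on the left deck. The other loose things look undisturbed in the scene picture; I did not measure them one by one.
- **Checks that disagreed:** The networks gave a few stray hits, such as a second "relay" at the lever and an early "cassette" at the printer's base. I dropped these because they did not fit the known heights or the pictures. The last top-camera check did not find the cassette grip, but the scene and wrist cameras both did. Closing on the lever grip pushed the arm sideways with 13.5 N, which showed my y estimate was a few mm off, so I corrected it before swinging the lever.

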